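Fold down the sprung tamper rest and park the tamper on it

TASK

Fold down the sprung rest of the tamper stand: push it over with the closed fingers until it snaps down flat, then press it firmly but not hard home on its stop with the closed fingers for a moment. Then pick up the coffee tamper and set it gently upright on the middle of the rest, without disturbing the other things.

Things in the scene. Friction and masses are not known exactly. Their poses are not given: they have to be found in the camera images.
- stand: Tamper stand, fixed to the worktop: dark steel foot 135 (x) x 156 (y) x 12 mm high, two upright posts 10 mm thick and 110 mm tall at x -55, y +-67 mm; a crossbar clamped on the posts carries the hinge of a fold-down rest. Origin: centre of the foot's underside, z up. Neither stand nor rest may ever be loaded with more than 20 N by anything.
- hinge_mid (a point): Middle of the rest's hinge axis (along the stand's y), at x -55, z 80 mm of the stand, as if the crossbar were clamped at mid height. It really sits up to 16 mm higher or lower; that height is not measured: find it by touch or sight. The rest is a steel plate 96 mm wide, 6 thick, reaching 8 to 120 mm from the axis; its long edges have lips 4 mm proud of its front face.
- rest_mid (a point): Middle of the plate's upper face when folded down, at x +9, z 83 mm of the stand (3 mm over the axis); same unmeasured height error of up to 16 mm as hinge_mid. Down on its stop, the plate must be pressed home: at least 6 N from the closed fingers, straight down near its free edge (about 25 mm beyond this point along the stand's +x), for 0.3 s.
- rest (a joint): Angle of the rest (rad). 0: folded up, plate upright above the hinge, front face to the stand's -x. 1.57: flat on its lower stop, swung over to the stand's +x, front face now up. A spring holds it at both ends: folded up, about 4 to 7 N toward +x near the free edge start it, falling to nothing at the over-centre point 0.75; past that it snaps down by itself.
- tamper: Coffee tamper, loose, standing upright on the cold hob: a round steel foot 57 mm across and 22 mm high, over it a black turned handle 32 mm across at the widest, 82 mm tall in all, about 0.32 kg. Origin: centre of the foot's underside; z up.
- portafilter: Portafilter with a black handle, 210 mm long, lying on the hob: leave alone.
- milk_jug: Small steel milk jug, 84 mm tall: leave alone.
- teaspoon: Teaspoon, 132 mm long, lying near the front edge: leave alone.
- mug_tall: Tall white mug, 112 mm: leave alone.
- spice_jar: Small glass spice jar with a black cap, 39 mm across, 93 mm tall: leave alone.

How it is judged:
On the way, in this order (a step that is already met when the one before it is completed fails the run):
1. the rest has snapped down and is pressed home on its stop by the fingers with at least 6 N (value of joint rest above 1.5 rad and contact force between the fingers and stand above 6 N), for 0.3 s.
2. the tamper is lifted off the hob (height (world z) of tamper above 0.06 m), for 0.1 s.
At the end, for the whole second after the job is handed in: The rest lies down on its lower stop (within 0.07 rad) and the tamper stands on it by itself, at rest and upright (within 0.1 rad), its centre within 15 mm of the plate's middle along the stand's x and 14 mm along y (value of joint rest above 1.5 rad and x of tamper in the frame of stand between -0.006 and 0.024 m and y of tamper in the frame of stand between -0.014 and 0.014 m and height (world z) of tamper between 0.06 and 0.106 m and angle between tamper's own z axis and vertical below 0.1 rad and contact force between tamper and stand above 1 N and linear speed of tamper below 0.02 m/s); the robot touches nothing.
It fails at once if stand or rest loaded with more than 20 N (contact force between anything else and stand above 20 N).
It fails at once if tamper tipped over (angle between tamper's own z axis and vertical above 0.6 rad).
It fails at once if a bystander shifted by more than 30 mm (distance of any of portafilter, milk_jug, teaspoon, mug_tall, spice_jar from where it was at the start of the episode above 0.03 m).
It also fails if it takes over 72 s, if anything falls off the work surface, if the arm or the gripper's body presses on something with over 40 N, if the wrist force passes 120 N, or if a joint passes its speed limit or range.

ROBOT

A 6-joint arm with a two-finger parallel gripper is mounted at the origin on a cart in front of the work surface, level with it; the furniture and walls round the work are solid. World frame = base frame: x ahead of the robot, y to its left, z up, the work surface at z = 0. Lengths are in m, angles in rad, forces in N, time in s.
With the tool pointing down it reaches from about 0.35 to 0.975 m from the base axis. Payload 4.9 kg.
Tool frame: the origin (TCP) lies on the mounting face of the last link; the fingertips stand 173 mm ahead of it and the grasp point (between the pads) lies 155 mm ahead of it; z points along the fingers, y is the line along which they close (so a half turn about z gives the same grasp; the last joint's range is limited). The gripper opens to 85 mm and grips with 20 to 120 N. Pads are 22 mm wide; open, the fingers measure 114 mm over their backs; the gripper's body (76 mm by 85 mm) begins 54 mm behind the grasp point. The pads swing forward as they close: fully open they stand 13 mm farther back than shut.
Start: joints at [-1.296, 0.053, 1.613, -0, 1.476, -0.119], TCP at [0.24, -0.577, 0.405] pointing down, gripper open.
Joint ranges: [-3.01, 3.01], [-1.01, 2.22], [0.06, 2.58], [-1.02, 4.17], [0.09, 2.62], [-3.14, 3.14]. Speed limits (rad/s): [2.57, 2.57, 3.14, 3.14, 3.14, 3.14].

INTERFACE

Orientations are given as a rotation vector (axis times angle).
In Python, from station import monitor, eyes, finish_job gives the robot as it stands. The module is installed in compiled form; this text tells all that it offers.
- The arm moves only by the tool step_arm, never from a script. Its argument "commands" is a list of rows, each a list of 3 entries, a list of its own where there are three numbers: the opening in per cent of the stroke, from 0 (shut) to 100 (fully open), then the shift along the tool's x, y, z in mm, then the turn about the tool's z in degrees. In form: [[hand, [x, y, z], yaw], ...]. A call has 1 to 12 rows; each row is the pose to reach, as a shift and turn from the pose commanded when the call began, along the tool's axes at that moment; what a row does not reach only later rows make up. A row lasts 1/8 s, in which the tool goes at most 62.5 mm and 10.7 degrees, less where a joint would pass 70% of its speed; a pose out of reach is approached as far as the arm can. A call with a gripper value outside its range is refused whole. The fingers move at their own pace and stop on an object; "squeeze" is the grip in N (left out, the last holds). Time passes only in rows, so rows that repeat a pose let the fingers close. It gives the time, the measured TCP pose, the force, the opening and the grip force at its end, in the units of the state.
- monitor.get_obs(): the state, without advancing time (a new reading comes with each control period).
- eyes.get_image(name): name is "side" or "top" or "wrist"; returns the picture (480x640x3 uint8, red, green, blue); there is no depth.
- eyes.camera_info(name): a dict with "camera_matrix" (3x3 intrinsics, pixels), "extrinsics" (4x4, takes a point from camera to world coordinates). Camera axes: x right, y down, z forward; pixel columns grow to the right and rows downward; lengths in m; the calibration is good to about 2 mm. The wrist camera is an equidistant fisheye: a pixel r from the principal point sees the ray r / f radians off the axis. A picture is of the moment at which its call begins: read the wrist's pose just before it. camera_info takes no time and is no camera call; for the wrist camera it gives the pose at the moment of the call.
- finish_job(): hands the job in; it is judged then, once.
The state is a dict: "t": time; "q": joint angles; "dq": joint speeds; "effort": joint torques, N m; "tool_pos": TCP position; "tool_rot": TCP orientation; "contact_force": force on the tool from outside, world axes, zero at the start; "wrist_torque": the same for the moment, N m; "opening": finger opening in m; "grip_force": force on a finger pad.
Only numpy, scipy, OpenCV 4.12 (cv2) and the standard library are available. Lean on these libraries where they do the work, as an engineer would, in place of code of your own. Each camera call takes 0.05 s, during which the arm holds its last target. There are 200 camera calls.

## Working session

There is one attempt and no reset: what is moved stays moved. The work goes in short steps, Python scripts to look and compute and a tool call to move; the robot and the scene stay as the last step left them, time stands still between calls to the robot, and variables do not carry over. Pictures are saved under pics/ and viewed, at most 13 in all, crops included, and the job is handed in when it is done.

Besides the shell and the picture viewer there is one more tool, called after "Call:" in YAML: its name, and indented under it one key for each argument. step_arm: Moves the arm, as the interface text tells. Its arguments: {"type":"object","properties":{"commands":{"type":"array"},"squeeze":{"type":"number"}},"required":["commands"]}

```bash
mkdir -p pics
python3 - <<'E'
from station import monitor, eyes
import cv2, numpy as np
np.set_printoptions(precision=4,suppress=True)
o=monitor.get_obs();print(o)
for n in("side","top"):
    im=eyes.get_image(n);cv2.imwrite(f"pics/{n}0.png",im[:,:,::-1]);i=eyes.camera_info(n);print(n,i["camera_matrix"],i["extrinsics"])
E
```

```text
{'t': 0.0, 'q': array([-1.296 ,  0.0534,  1.6143,  0.    ,  1.476 , -0.119 ]), 'dq': array([-0.0005,  0.0019, -0.0016, -0.0004,  0.0013, -0.0012]), 'effort': array([  0.0016, -39.3685, -37.0173,  -0.    ,   0.0071,  -0.    ]), 'tool_pos': array([ 0.2397, -0.5769,  0.4035]), 'tool_rot': array([-3.0789, -0.6142,  0.0002]), 'contact_force': array([1.0972, 0.2019, 0.2528]), 'wrist_torque': array([-0.0172,  0.023 ,  0.008 ]), 'grip_force': 0.0, 'opening': 0.08536434744691744}
side [[514.62     0.     323.9035]
 [  0.     514.62   234.622 ]
 [  0.       0.       1.    ]] [[-0.9485 -0.2429  0.2034  0.2917]
 [-0.3167  0.7442 -0.5881  0.4949]
 [-0.0085 -0.6222 -0.7828  0.9589]
 [ 0.      0.      0.      1.    ]]
top [[466.9409   0.     310.9026]
 [  0.     466.9409 235.582 ]
 [  0.       0.       1.    ]] [[-0.0028 -0.9916  0.1291  0.4176]
 [-1.      0.0018 -0.0074 -0.1783]
 [ 0.0071 -0.1291 -0.9916  1.051 ]
 [ 0.      0.      0.      1.    ]]
```

View pics/side0.png

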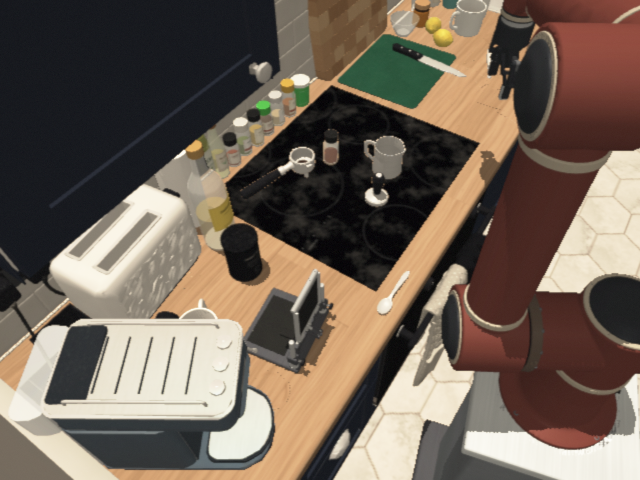

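View pics/top0.png

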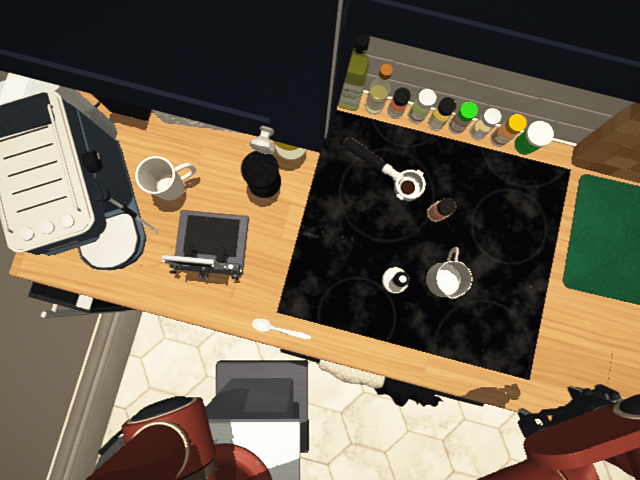

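The side view shows the stand at (285,325) with its plate upright at (308,303), and the tamper at (377,190) in front of the jug at (385,155). In the top view the stand is at (212,245) with the plate edge at (200,261), and the tamper is at (396,279). I'll zoom in on both.

Run:
```python
import cv2, numpy as np
t=cv2.imread("pics/top0.png");s=cv2.imread("pics/side0.png")
f=lambda im,x,y,w,h,k:cv2.resize(im[y:y+h,x:x+w],None,fx=k,fy=k,interpolation=cv2.INTER_CUBIC)
a=f(t,155,200,100,100,4);b=f(s,240,265,100,105,4)[:400,:400];cv2.imwrite("pics/c1.png",np.hstack([a,b]))
a=f(t,370,235,100,75,4);b=f(s,350,130,100,75,4);cv2.imwrite("pics/c2.png",np.hstack([a,b]))
```

```text
(no output)
```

View pics/c1.png

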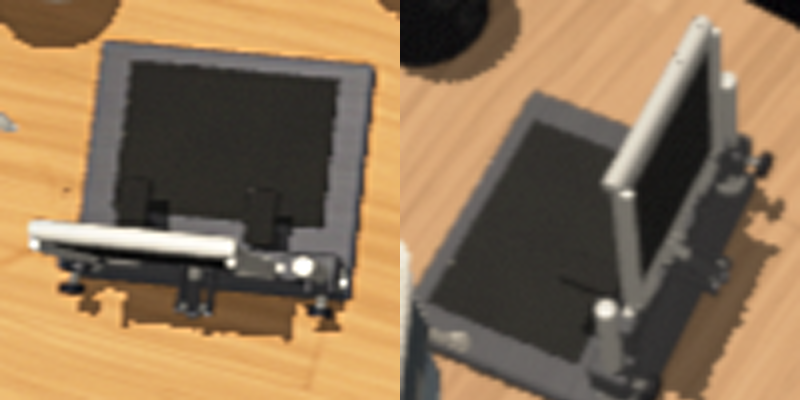

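View pics/c2.png

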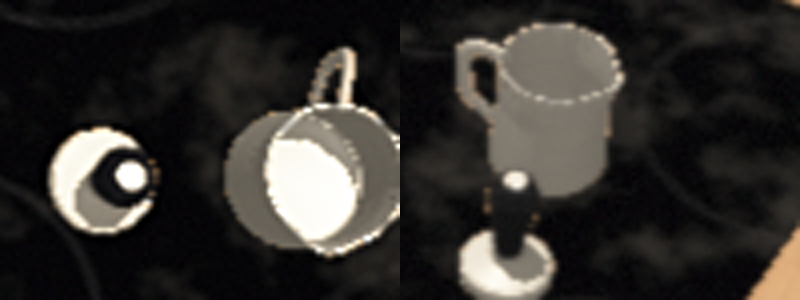

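The first crop shows the foot corners, the plate's free edge and both post tops; the second shows the tamper foot, its knob and the jug. I'll triangulate them.

```bash
cat > h.py <<'E'
import numpy as np
np.set_printoptions(precision=4,suppress=True)
from station import monitor, eyes
C={n:eyes.camera_info(n) for n in("side","top")}
def ray(n,u,v):
    K=C[n]["camera_matrix"];E=C[n]["extrinsics"]
    d=E[:3,:3]@np.linalg.solve(K,[u,v,1]);return E[:3,3],d/np.linalg.norm(d)
def pl(n,u,v,z):
    o,d=ray(n,u,v);return o+d*(z-o[2])/d[2]
def tri(a,b):
    o1,d1=ray("top",*a);o2,d2=ray("side",*b)
    s=np.linalg.lstsq(np.c_[d1,-d2],o2-o1,rcond=None)[0]
    p,q=o1+s[0]*d1,o2+s[1]*d2;return (p+q)/2,np.linalg.norm(p-q)
E
python3 - <<'E'
from h import *
print("foot top FL,FR,NR",*[pl("top",u,v,.012) for u,v in((181.2,210.5),(248.4,217),(242.3,274.5))])
print("side FR, FL",pl("side",273.75,288,.012),pl("side",245,340,.012))
print("plate +y",tri((162.5,257),(292.5,311.2)),"-y",tri((213.75,260.75),(316.2,270.5)))
print("post-y",tri((230.75,266),(322,284)), pl("top",230.75,266,.11),pl("side",291.25,342,.11),pl("side",322,284,.11))
print("tamp",pl("top",395.4,280.2,.022),pl("top",402.5,279.2,.082),pl("side",378.75,175,.082),tri((402.5,279.2),(378.75,175)))
print("jug rim",pl("top",370+333/4,235+180/4,.084),"sides",pl("top",370+265/4,235+180/4,.084))
print("jug base L",pl("top",370+225/4,235+180/4,.0))
E
```

```text
foot top FL,FR,NR [0.6104 0.1062 0.012 ] [ 0.5953 -0.0454  0.012 ] [ 0.4661 -0.0337  0.012 ]
side FR, FL [ 0.5944 -0.042   0.012 ] [0.6032 0.0916 0.012 ]
plate +y (array([0.4906, 0.0903, 0.1859]), np.float64(0.00011647799026590103)) -y (array([ 0.482 , -0.0044,  0.1824]), np.float64(0.0035369666518376))
post-y (array([ 0.4776, -0.0242,  0.1103]), np.float64(0.002053361382682736)) [ 0.4786 -0.0239  0.11  ] [0.4898 0.1108 0.11  ] [ 0.4766 -0.0245  0.11  ]
tamp [ 0.4523 -0.3715  0.022 ] [ 0.4523 -0.375   0.082 ] [ 0.4524 -0.3775  0.082 ] (array([ 0.452 , -0.3744,  0.0851]), np.float64(0.0003703018635093157))
jug rim [ 0.4503 -0.4796  0.084 ] sides [ 0.4504 -0.4444  0.084 ]
jug base L [ 0.4533 -0.445   0.    ]
```

Call:
step_arm:
  commands:
    - [0,[35,-42,0],3]
    - [0,[70,-84,0],5]
    - [0,[105,-126,0],8]
    - [0,[140,-168,0],10]
    - [0,[175,-210,0],13]
    - [0,[207,-252,0],15]
    - [0,[242,-294,0],18]
    - [0,[276,-337,0],20]
    - [0,[310,-379,0],22]
    - [0,[345,-421,0],24]
    - [0,[380,-463,0],26]
    - [0,[413,-505,0],28]
  squeeze: 40

```text
t: 1.6
tool_pos: [0.4274, 0.0496, 0.4044]
tool_rot: [3.138, -0.15, 0.0]
contact_force: [0.6, -1.0, -0.3]
opening: -0.0
grip_force: 0.0
```

Call:
step_arm:
  commands:
    - [0,[0,0,0],0]
    - [0,[0,0,0],0]
    - [0,[0,0,0],0]

```text
t: 1.98
tool_pos: [0.4273, 0.0466, 0.4045]
tool_rot: [3.138, -0.152, -0.0]
contact_force: [0.9, 0.4, -0.6]
opening: -0.0001
grip_force: 0.0
```

Call:
step_arm:
  commands:
    - [0,[0,0,25],0]
    - [0,[0,0,50],0]
    - [0,[0,0,75],0]
    - [0,[8,0,75],0]
    - [0,[16,0,75],0]
    - [0,[24,0,75],0]
    - [0,[30,0,75],0]
    - [0,[30,0,75],0]

```text
t: 2.98
tool_pos: [0.4579, 0.0448, 0.3302]
tool_rot: [-3.138, 0.149, -0.001]
contact_force: [-1.1, 0.9, -0.2]
opening: 0.0003
grip_force: 0.0
```

Run:
```python
from station import monitor, eyes
import cv2, numpy as np
f=lambda im,x,y,w,h,k:cv2.resize(im[y:y+h,x:x+w],None,fx=k,fy=k)
print(monitor.get_obs()["contact_force"])
t=eyes.get_image("top");s=eyes.get_image("side")
cv2.imwrite("pics/c3.png",np.hstack([f(t,145,190,130,130,3),f(s,235,240,130,130,3)])[:,:,::-1])
```

```text
[-1.11939729  0.87650429 -0.20258133]
```

View pics/c3.png

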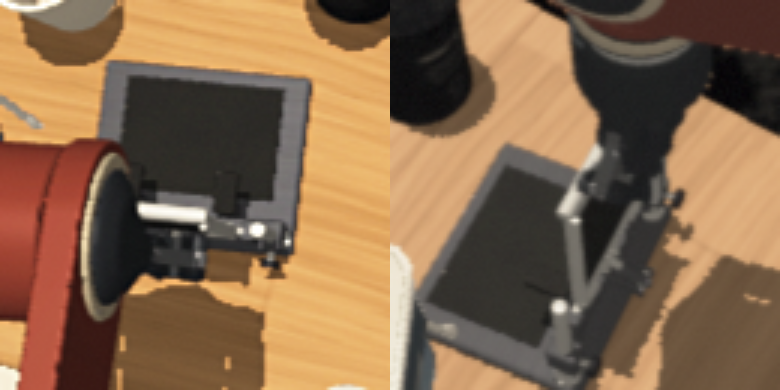

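The tool is just behind the plate: in the right-hand crop the fingers meet the plate's upper edge at about (600,175). I'll push along the arc.

Call:
step_arm:
  commands:
    - [0,[4,0,0],0]
    - [0,[8,0,0],0]
    - [0,[11,0,0],0]
    - [0,[14,0,0],0]
    - [0,[17,0,0],0]
    - [0,[20,0,0],0]

```text
t: 3.82
tool_pos: [0.4769, 0.043, 0.3297]
tool_rot: [-3.138, 0.149, 0.005]
contact_force: [-5.7, 0.8, 3.6]
opening: 0.0
grip_force: 2.6
```

Call:
step_arm:
  commands:
    - [0,[4,0,0],0]
    - [0,[8,0,1],0]
    - [0,[12,0,2],0]
    - [0,[16,0,3],0]
    - [0,[20,0,4],0]
    - [0,[24,0,6],0]
    - [0,[28,0,8],0]
    - [0,[32,0,10],0]
    - [0,[36,0,12],0]
    - [0,[40,0,14],0]

```text
t: 5.08
tool_pos: [0.5173, 0.0391, 0.3154]
tool_rot: [-3.138, 0.149, -0.0]
contact_force: [-1.5, 0.4, 2.8]
opening: -0.0001
grip_force: 1.1
```

Call:
step_arm:
  commands:
    - [0,[4,0,2],0]
    - [0,[8,0,4],0]
    - [0,[12,0,7],0]
    - [0,[16,0,10],0]
    - [0,[20,0,13],0]
    - [0,[24,0,16],0]
    - [0,[28,0,16],0]
    - [0,[32,0,16],0]
    - [0,[32,0,16],0]

```text
t: 6.2
tool_pos: [0.5492, 0.0361, 0.2999]
tool_rot: [-3.138, 0.149, -0.001]
contact_force: [-1.5, -0.4, 0.1]
opening: 0.0002
grip_force: 0.0
```

Run:
```python
from station import monitor, eyes
import cv2, numpy as np
f=lambda im,x,y,w,h,k:cv2.resize(im[y:y+h,x:x+w],None,fx=k,fy=k)
print(monitor.get_obs()["contact_force"])
t=eyes.get_image("top");s=eyes.get_image("side")
cv2.imwrite("pics/c4.png",np.hstack([f(t,145,190,130,130,3),f(s,235,240,130,130,3)])[:,:,::-1])
```

```text
[-1.46335327 -0.39774734  0.1365364 ]
```

View pics/c4.png

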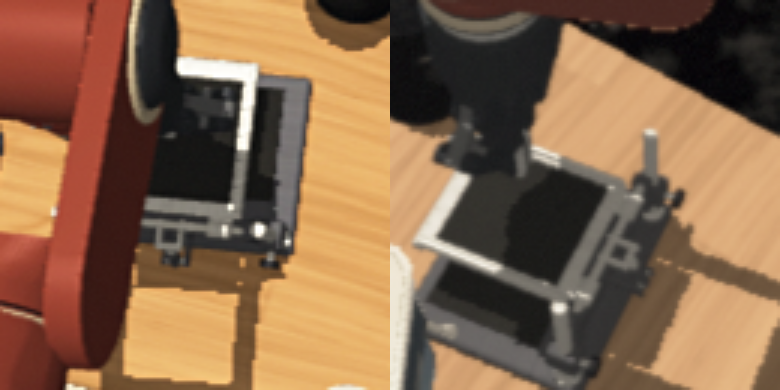

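The plate is flat; its free rim is at left in the side crop, from (465,175) to (420,245). Next I'll move over the free edge and come down for the press.

Call:
step_arm:
  commands:
    - [0,[7,0,0],0]
    - [0,[15,0,0],0]
    - [0,[22,0,5],0]
    - [0,[22,0,15],0]
    - [0,[22,0,25],0]
    - [0,[22,0,32],0]
    - [0,[22,0,38],0]
    - [0,[22,0,42],0]
    - [0,[22,0,42],0]

```text
t: 7.42
tool_pos: [0.5707, 0.0341, 0.2574]
tool_rot: [3.138, -0.149, -0.001]
contact_force: [0.6, -0.3, 0.5]
opening: -0.0002
grip_force: 0.0
```

Call:
step_arm:
  commands:
    - [0,[0,0,1.5],0]
    - [0,[0,0,3],0]
    - [0,[0,0,4.5],0]
    - [0,[0,0,6],0]
    - [0,[0,0,7],0]
    - [0,[0,0,8],0]

```text
t: 8.18
tool_pos: [0.5708, 0.034, 0.2496]
tool_rot: [-3.138, 0.149, 0.0]
contact_force: [-0.4, 1.1, -0.2]
opening: -0.0005
grip_force: 0.0
```

Tip is at 0.0766 with no contact yet.

Call:
step_arm:
  commands:
    - [0,[0,0,1],0]
    - [0,[0,0,2],0]
    - [0,[0,0,3],0]
    - [0,[0,0,4],0]
    - [0,[0,0,5],0]

```text
t: 8.8
tool_pos: [0.5709, 0.034, 0.2456]
tool_rot: [3.138, -0.149, -0.001]
contact_force: [-4.3, 0.4, 9.9]
opening: -0.0004
grip_force: 4.3
```

Call:
step_arm:
  commands:
    - [0,[0,0,1],0]
    - [0,[0,0,2],0]

```text
t: 9.05
tool_pos: [0.5711, 0.0341, 0.2454]
tool_rot: [3.138, -0.149, -0.002]
contact_force: [-9.3, -0.1, 17.7]
opening: -0.0003
grip_force: 9.0
```

Call:
step_arm:
  commands:
    - [0,[0,0,-1.5],0]
    - [0,[0,0,-1.5],0]
    - [0,[0,0,-1.5],0]
    - [0,[0,0,-1.5],0]

```text
t: 9.55
tool_pos: [0.5711, 0.034, 0.2456]
tool_rot: [3.138, -0.149, 0.001]
contact_force: [-3.8, -0.3, 8.5]
opening: 0.0001
grip_force: 3.9
```

Call:
step_arm:
  commands:
    - [0,[0,0,0.2],0]
    - [0,[0,0,0.2],0]
    - [0,[0,0,0.2],0]

```text
t: 9.93
tool_pos: [0.5711, 0.034, 0.2456]
tool_rot: [3.138, -0.149, 0.001]
contact_force: [-4.4, 1.0, 8.9]
opening: 0.0001
grip_force: 4.4
```

Call:
step_arm:
  commands:
    - [0,[0,0,-2],0]
    - [0,[0,0,-10],0]
    - [0,[0,0,-40],0]
    - [0,[0,0,-80],0]
    - [30,[0,0,-120],0]
    - [60,[0,0,-160],0]
    - [60,[0,0,-160],0]

```text
t: 10.8
tool_pos: [0.5716, 0.034, 0.4092]
tool_rot: [3.138, -0.149, 0.014]
contact_force: [-1.2, 0.1, -0.5]
opening: 0.0507
grip_force: 0.0
```

Call:
step_arm:
  commands:
    - [60,[-8,42,0],0]
    - [60,[-16,84,0],0]
    - [60,[-24,126,0],0]
    - [60,[-32,168,0],0]
    - [60,[-40,210,0],0]
    - [60,[-48,252,0],0]
    - [60,[-56,294,0],0]
    - [60,[-64,336,0],0]
    - [60,[-72,378,0],0]
    - [60,[-80,418,0],0]
    - [60,[-80,418,0],0]
    - [60,[-80,418,0],0]

```text
t: 12.3
tool_pos: [0.4515, -0.3741, 0.4029]
tool_rot: [-3.136, 0.149, 0.002]
contact_force: [-0.0, -0.3, 0.1]
opening: 0.0514
grip_force: 0.0
```

Run:
```python
from station import monitor, eyes
import cv2, numpy as np
np.set_printoptions(precision=4,suppress=True)
f=lambda im,x,y,w,h,k:cv2.resize(im[y:y+h,x:x+w],None,fx=k,fy=k,interpolation=cv2.INTER_CUBIC)
o=monitor.get_obs();print(o["tool_pos"],o["tool_rot"])
i=eyes.camera_info("wrist");print(i)
w=eyes.get_image("wrist");t=eyes.get_image("top");s=eyes.get_image("side")
np.savez("w.npz",w=w,t=t,s=s)
cv2.imwrite("pics/c5.png",np.vstack([np.hstack([f(t,155,190,100,100,3),f(s,240,265,100,100,3)]),f(w,0,0,640,480,.625)[:, :].repeat(1,0) if 0 else cv2.resize(w[180:480,170:470],(600,300)) if 0 else np.hstack([w[90:390,20:320],w[90:390,320:620]])])[:,:,::-1])
```

```text
[ 0.4515 -0.3741  0.4029] [-3.1363  0.1491  0.0016]
{'camera_matrix': array([[371.6483,   0.    , 315.9708],
       [  0.    , 371.6483, 236.6503],
       [  0.    ,   0.    ,   1.    ]]), 'extrinsics': array([[-0.0953, -0.9521, -0.2907,  0.5257],
       [-0.9954,  0.0905,  0.0298, -0.3808],
       [-0.002 ,  0.2922, -0.9564,  0.3723],
       [ 0.    ,  0.    ,  0.    ,  1.    ]])}
```

View pics/c5.png

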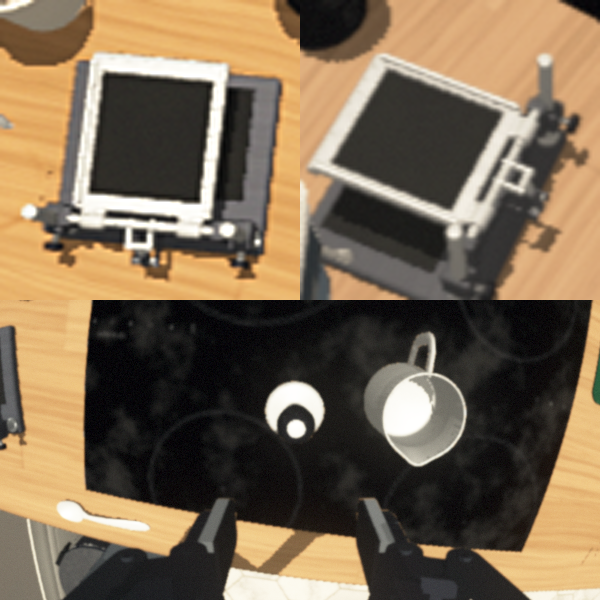

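The rest is down flat, with its far corners at crop (90,57)/(228,67) in the top view and (308,168)/(380,55) in the side view. The wrist view has the tamper knob at (315,220) and its foot at (315,198).

Run:
```python
from h import *
print("+y+x",tri((185,209),(242.7,321)),"-y+x",tri((231,212.3),(266.7,283.3)))
K=np.array([371.6483,315.9708,236.6503]);i=eyes.camera_info("wrist")["extrinsics"]
def w(u,v,z):
    p=np.array([u-K[1],v-K[2]]);r=np.hypot(*p);th=r/K[0];d=i[:3,:3]@np.r_[p/r*np.sin(th),np.cos(th)]
    return i[:3,3]+d*(z-i[2,3])/d[2]
print(w(315.5,219,.082),w(314.8,200,.022))
```

```text
+y+x (array([0.6031, 0.0817, 0.0732]), np.float64(0.0015771556539229945)) -y+x (array([ 0.595 , -0.0157,  0.0691]), np.float64(0.0015534496999623714))
[ 0.4528 -0.3725  0.082 ] [ 0.4565 -0.3721  0.022 ]
```

Call:
step_arm:
  commands:
    - [60,[1.5,-1,40],0]
    - [60,[1.5,-1,80],0]
    - [60,[1.5,-1,115],0]
    - [60,[1.5,-1,140],0]
    - [60,[1.5,-1,160],0]
    - [60,[1.5,-1,175],0]
    - [60,[1.5,-1,185],0]
    - [60,[1.5,-1,190],0]
    - [60,[1.5,-1,190],0]

```text
t: 13.58
tool_pos: [0.4532, -0.3738, 0.2142]
tool_rot: [3.138, -0.149, 0.0]
contact_force: [-0.0, 0.9, 0.2]
opening: 0.0511
grip_force: 0.0
```

Call:
step_arm:
  commands:
    - [40,[0,0,0],0]
    - [25,[0,0,0],0]
    - [10,[0,0,0],0]
    - [0,[0,0,0],0]
    - [0,[0,0,0],0]
    - [0,[0,0,0],0]
    - [0,[0,0,0],0]
  squeeze: 40

```text
t: 14.45
tool_pos: [0.4534, -0.3738, 0.2149]
tool_rot: [3.137, -0.149, 0.002]
contact_force: [-0.9, 0.9, 6.4]
opening: 0.0304
grip_force: 39.5
```

Call:
step_arm:
  commands:
    - [0,[0,0,-5],0]
    - [0,[0,0,-15],0]
    - [0,[0,0,-30],0]
    - [0,[0,0,-50],0]
    - [0,[0,0,-75],0]
    - [0,[0,0,-100],0]
    - [0,[0,0,-125],0]
    - [0,[0,0,-145],0]
    - [0,[0,0,-160],0]
    - [0,[0,0,-160],0]
    - [0,[0,0,-160],0]
  squeeze: 60

```text
t: 15.82
tool_pos: [0.4529, -0.3735, 0.3729]
tool_rot: [-3.137, 0.149, 0.002]
contact_force: [-0.9, 0.8, -3.1]
opening: 0.0297
grip_force: 59.5
```

Run:
```python
from station import monitor, eyes
import cv2, numpy as np
o=monitor.get_obs();print(o["tool_pos"],o["opening"],o["grip_force"])
t=eyes.get_image("top");s=eyes.get_image("side");w=eyes.get_image("wrist")
c=lambda im,x,y:cv2.resize(im[y:y+150,x:x+200],None,fx=2,fy=2)
cv2.imwrite("pics/c6.png",np.vstack([np.hstack([c(s,290,60),c(t,330,200)]),np.hstack([c(w,210,150),c(w,210,300)])])[:,:,::-1])
```

```text
[ 0.45291331 -0.37346656  0.37288688] 0.029666982444599258 59.481455447967164
```

View pics/c6.png

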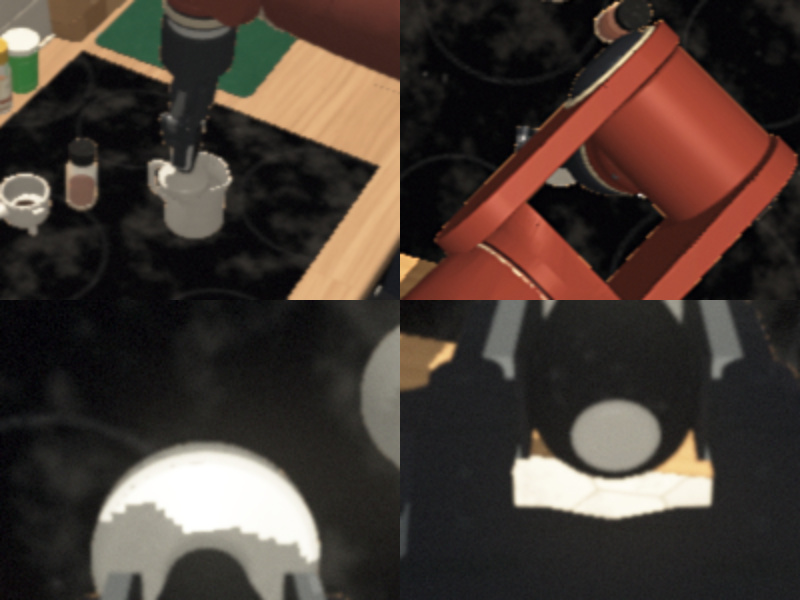

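The tamper is held between the pads with its foot symmetric below. I'll carry it over the rest.

Call:
step_arm:
  commands:
    - [0,[3,-20,0],0]
    - [0,[8,-60,0],0]
    - [0,[13,-105,0],0]
    - [0,[19,-150,0],0]
    - [0,[25,-195,0],0]
    - [0,[30,-240,0],0]
    - [0,[36,-285,0],0]
    - [0,[41,-330,0],0]
    - [0,[46,-370,0],0]
    - [0,[50,-400,0],0]
    - [0,[52,-414,0],0]
    - [0,[52,-418,0],0]

```text
t: 17.48
tool_pos: [0.5443, 0.0383, 0.3738]
tool_rot: [3.138, -0.147, -0.001]
contact_force: [0.1, -0.2, -3.5]
opening: 0.0297
grip_force: 60.0
```

Call:
step_arm:
  commands:
    - [0,[0,0,10],0]
    - [0,[0,0,25],0]
    - [0,[0,0,40],0]
    - [0,[0,0,52],0]
    - [0,[0,0,62],0]
    - [0,[0,0,70],0]
    - [0,[0,0,75],0]
    - [0,[0,0,75],0]

```text
t: 18.48
tool_pos: [0.5444, 0.0376, 0.2987]
tool_rot: [-3.138, 0.149, 0.001]
contact_force: [-0.1, -0.1, -3.4]
opening: 0.0299
grip_force: 60.0
```

Run:
```python
from station import monitor, eyes
import cv2, numpy as np
o=monitor.get_obs();print(o["tool_pos"],o["contact_force"],o["grip_force"])
s=eyes.get_image("side");w=eyes.get_image("wrist")
cv2.imwrite("pics/c7.png",np.hstack([cv2.resize(s[230:350,230:350],(480,480)),cv2.resize(w[170:420,230:400],(320,480))])[:,:,::-1])
```

```text
[0.54444815 0.03755381 0.29873025] [-0.12052659 -0.14535558 -3.4073572 ] 59.96432909189025
```

View pics/c7.png

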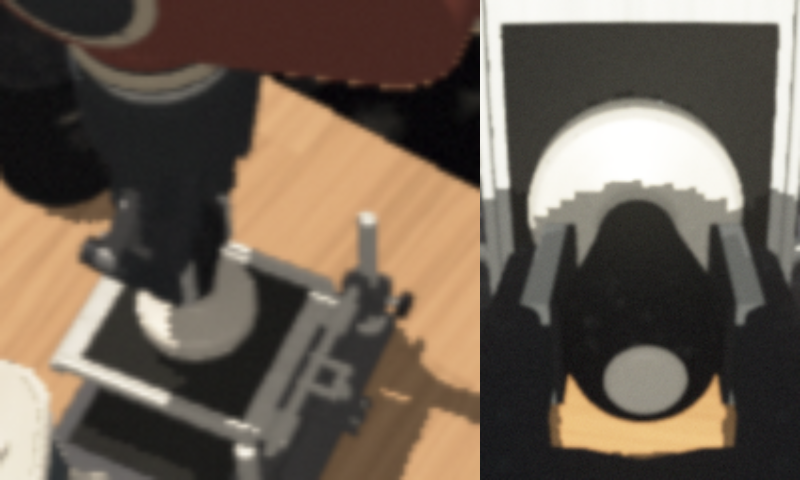

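It's centred: in the wrist crop the foot spans 528–743 and the panel 503–778. Lowering slowly.

Call:
step_arm:
  commands:
    - [0,[0,0,2],0]
    - [0,[0,0,4],0]
    - [0,[0,0,6],0]
    - [0,[0,0,8],0]
    - [0,[0,0,9],0]
    - [0,[0,0,9],0]

```text
t: 19.32
tool_pos: [0.5444, 0.0376, 0.2898]
tool_rot: [-3.138, 0.149, 0.0]
contact_force: [-0.2, -0.2, -3.4]
opening: 0.0296
grip_force: 60.0
```

Call:
step_arm:
  commands:
    - [0,[0,0,0.5],0]
    - [0,[0,0,1],0]
    - [0,[0,0,1.5],0]
    - [0,[0,0,2],0]
    - [0,[0,0,2],0]

```text
t: 19.95
tool_pos: [0.5445, 0.0375, 0.2879]
tool_rot: [-3.138, 0.149, 0.0]
contact_force: [-0.3, -0.2, -3.2]
opening: 0.0294
grip_force: 60.0
```

Call:
step_arm:
  commands:
    - [0,[0,0,0.5],0]
    - [0,[0,0,1],0]
    - [0,[0,0,1],0]

```text
t: 20.32
tool_pos: [0.5445, 0.0375, 0.2869]
tool_rot: [-3.138, 0.149, 0.0]
contact_force: [-0.1, -0.3, -4.5]
opening: 0.0299
grip_force: 60.0
```

Call:
step_arm:
  commands:
    - [0,[0,0,0.5],0]
    - [0,[0,0,1],0]
    - [0,[0,0,1],0]

```text
t: 20.7
tool_pos: [0.5445, 0.0375, 0.2859]
tool_rot: [-3.138, 0.149, 0.0]
contact_force: [0.2, -1.0, -3.3]
opening: 0.0299
grip_force: 60.0
```

Call:
step_arm:
  commands:
    - [0,[0,0,0.5],0]
    - [0,[0,0,1],0]
    - [0,[0,0,1],0]

```text
t: 21.08
tool_pos: [0.5445, 0.0375, 0.2849]
tool_rot: [-3.138, 0.149, 0.0]
contact_force: [0.4, 0.6, -4.1]
opening: 0.0295
grip_force: 60.0
```

Call:
step_arm:
  commands:
    - [0,[0,0,0.5],0]
    - [0,[0,0,1],0]
    - [0,[0,0,1],0]

```text
t: 21.45
tool_pos: [0.5445, 0.0375, 0.2839]
tool_rot: [-3.138, 0.149, 0.0]
contact_force: [0.2, -0.1, -3.7]
opening: 0.03
grip_force: 60.0
```

Call:
step_arm:
  commands:
    - [0,[0,0,0.5],0]
    - [0,[0,0,1],0]
    - [0,[0,0,1],0]

```text
t: 21.82
tool_pos: [0.5445, 0.0375, 0.283]
tool_rot: [-3.138, 0.149, 0.0]
contact_force: [-0.4, -1.0, -3.1]
opening: 0.0292
grip_force: 60.0
```

Call:
step_arm:
  commands:
    - [0,[0,0,0.5],0]
    - [0,[0,0,1],0]
    - [0,[0,0,1],0]

```text
t: 22.2
tool_pos: [0.5448, 0.0376, 0.2829]
tool_rot: [-3.138, 0.149, -0.002]
contact_force: [-1.2, 0.8, 2.2]
opening: 0.0297
grip_force: 60.3
```

Run:
```python
from station import monitor, eyes
import cv2, numpy as np
o=monitor.get_obs();print(o["tool_pos"],o["contact_force"],o["grip_force"])
s=eyes.get_image("side");w=eyes.get_image("wrist")
cv2.imwrite("pics/c8.png",np.hstack([cv2.resize(s[275:345,245:325],(549,480),interpolation=cv2.INTER_CUBIC),cv2.resize(w[170:420,245:375],(250,480))])[:,:,::-1])
```

```text
[0.54477057 0.0375778  0.28285053] [-1.24485414  0.80948192  2.22561851] 60.30172491300618
```

View pics/c8.png

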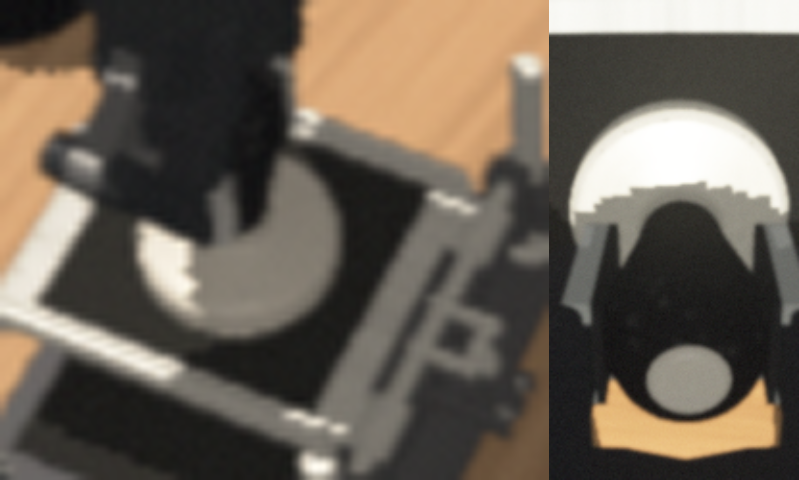

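The foot is in contact (force up by about 5.7 N) and flat in the middle of the panel. Releasing.

Call:
step_arm:
  commands:
    - [34,[0,0,0],0]
    - [38,[0,0,0],0]
    - [45,[0,0,0],0]
    - [55,[0,0,0],0]
    - [62,[0,0,0],0]
    - [62,[0,0,0],0]
    - [62,[0,0,0],0]
  squeeze: 20

```text
t: 23.18
tool_pos: [0.5445, 0.0375, 0.282]
tool_rot: [3.138, -0.149, -0.0]
contact_force: [0.2, -0.8, -0.8]
opening: 0.053
grip_force: 0.0
```

Call:
step_arm:
  commands:
    - [62,[0,0,-5],0]
    - [62,[0,0,-15],0]
    - [62,[0,0,-30],0]
    - [62,[0,0,-50],0]
    - [62,[0,0,-75],0]
    - [62,[0,0,-100],0]
    - [62,[-30,40,-110],0]
    - [62,[-60,90,-110],0]
    - [62,[-90,140,-110],0]
    - [62,[-110,190,-110],0]
    - [62,[-110,230,-110],0]
    - [62,[-110,230,-110],0]

```text
t: 24.68
tool_pos: [0.4126, -0.1829, 0.3938]
tool_rot: [3.136, -0.156, 0.003]
contact_force: [-0.0, 0.3, -0.2]
opening: 0.0531
grip_force: 0.0
```

Run:
```python
from station import monitor, eyes
import cv2, numpy as np
o=monitor.get_obs();print(o["tool_pos"],o["contact_force"])
t=eyes.get_image("top");s=eyes.get_image("side")
f=lambda im,x,y:cv2.resize(im[y:y+100,x:x+100],(400,400),interpolation=cv2.INTER_CUBIC)
cv2.imwrite("pics/c9.png",np.hstack([f(t,155,190),f(s,235,250)])[:,:,::-1])
```

```text
[ 0.41261082 -0.1829174   0.39378115] [-0.04714409  0.31716824 -0.20164836]
```

View pics/c9.png

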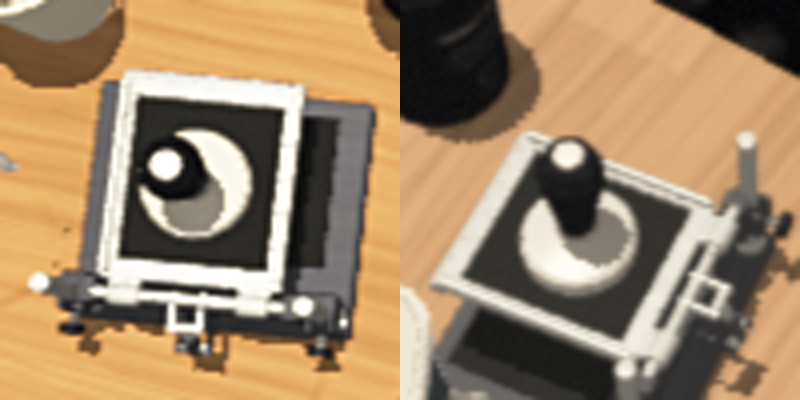

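The tamper stands upright at crop (195,183), about the panel's centre (202,182), and the rest is flat. Handing in.

```bash
python3 -c "
from station import finish_job
print(finish_job())"
```

```text
the job is handed in; nothing more can be done
None
```

The job is handed in: the rest is snapped down and pressed home, and the tamper stands upright near the middle of it. The verdict was not shown, and one press reading touched about 20 N (17.7 N down, 9.3 N sideways), right at the stand's limit, so that step is uncertain.

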